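Dispense a glue stick by its press lever

ROBOT

A 6-joint arm with a two-finger parallel gripper is mounted at the origin on the work surface. World frame = base frame: x ahead of the robot, y to its left, z up, the work surface at z = 0. Lengths are in mm, angles in degrees, forces in N, time in s.
With the tool pointing down it reaches from about 300 to 850 mm from the base axis. Payload 4.2 kg.
Tool frame: the origin (TCP) lies at the centre of the arm's flange, where the gripper is bolted on; the fingertips stand 191 mm ahead of it and the grasp point (between the pads) lies 172 mm ahead of it; y points along the fingers, x is the direction in which the jaws open and shut, and the axes are right-handed (so a half turn about y gives the same grasp; the last joint's range is limited). The gripper opens to 91 mm and grips with 3 to 60 N. Pads are 32 mm wide; open, the fingers measure 118 mm over their backs; the gripper's body (76 mm by 178 mm) begins 60 mm behind the grasp point.
Start: joints at [64.343, 18.312, 89.639, -0, 72.044, -1.146], TCP at [238.547, 523.181, 404.776] pointing down, gripper open.
Joint ranges: [-177.97, 177.97], [-48.28, 115.42], [12.27, 149.76], [-77.06, 257.06], [2.81, 150.46], [-146.56, 146.56]. Speed limits (degrees/s): [147.25, 147.25, 180, 180, 180, 180].

INTERFACE

Orientations are given as [roll, pitch, yaw] about the fixed x, y, z axes, in that order (R = Rz(yaw) Ry(pitch) Rx(roll)).
In Python, from workcell import env gives the robot as it stands.
- The arm moves only by the tool carry_out, never from a script. Its argument "increments" is a list of rows, each a list of 3 entries, a list of its own where there are three numbers: the turn, a rotation vector about the tool's x, y, z in rad, then the shift along the tool's x, y, z in mm, then the closure, from 0 (fully open) to 1 (shut). In form: [[[wx, wy, wz], [dx, dy, dz], claw], ...]. A call has 1 to 10 rows; each row is the pose to reach, as a shift and turn from the pose commanded when the call began, along the tool's axes at that moment; what a row does not reach only later rows make up. A row lasts 1/12 s, in which the tool goes at most 41.7 mm and 7.16 degrees, less where a joint would pass 70% of its speed; a pose out of reach is approached as far as the arm can. A call with a gripper value outside its range is refused whole. The fingers move at their own pace and stop on an object; "force" is the grip in N (left out, the last holds). Time passes only in rows, so rows that repeat a pose let the fingers close. It gives the time, the measured TCP pose, the force and the opening at its end, in the units of the state.
- env.state(): the state, without advancing time (a new reading comes with each control period).
- env.grab_frame(name): name is "side" or "top" or "wrist"; returns a dict with "frame" (400x640x3 uint8, blue, green, red), "z_map" (400x640 float32, mm along the optical axis (not along the pixel's ray), 0 where there is no reading), "camera_matrix" (3x3 intrinsics, pixels), "rvec" (rotation vector, rad) and "tvec" (3), from world to camera coordinates, as OpenCV has them; the wrist camera has in their place "hand_eye" (4x4, takes a point from camera to tool coordinates, whose origin is the TCP and whose axes are the tool frame's). Camera axes: x right, y down, z forward; pixel columns grow to the right and rows downward; lengths in mm; the calibration is good to about 2 mm. The wrist camera is an equidistant fisheye: a pixel r from the principal point sees the ray r / f radians off the axis. A picture is of the moment at which its call begins: read the wrist's pose just before it.
- env.job_done(): hands the job in, once; it reports no verdict.
The state is a dict: "time_s": time; "qpos": joint angles; "qvel": joint speeds; "effort": joint torques, N m; "ee_pos": TCP position; "ee_rot": TCP orientation; "force": force on the tool from outside, world axes, zero at the start; "torque": the same for the moment, N m; "gripper_width": finger opening in mm.
Only numpy, scipy, OpenCV 4.12 (cv2) and the standard library are available. Lean on these libraries where they do the work, as an engineer would, in place of code of your own. Each camera call takes 0.05 s, during which the arm holds its last target. There are 200 camera calls.

TASK

Two desk dispensers stand side by side, one loaded with a thick glue stick and one with a thin marker. With the fingers, press down the paddle of the dispenser that holds the glue stick so that its gate lifts, keep it down until the glue stick has rolled out to the end stop, then let the paddle come back up. Do not touch the glue stick or the marker, leave the marker's dispenser shut, and leave the other things on the desk alone.

Things in the scene. Friction and masses are not known exactly. Their poses are not given: they have to be found in the camera images.
- glue_dispenser: Fixed grey metal dispenser, 315 x 142 mm, up to 105 mm high. Origin on the desk under its middle; x points down its chute to the outlet, within 18 degrees of straight ahead of the robot. Chute 134 mm wide, sloping 10 degrees, 30 mm end wall at x = 140 mm. Rocking lever along x on an axle at x = -60, z = 95 mm: paddle at x = -160 mm, two-pronged gate at x = 35 mm. Holds the glue stick; left or right.
- marker_dispenser: Fixed grey metal dispenser, 315 x 142 mm, up to 105 mm high. Origin on the desk under its middle; x points down its chute to the outlet, within 18 degrees of straight ahead of the robot. Chute 134 mm wide, sloping 10 degrees, 30 mm end wall at x = 140 mm. Rocking lever along x on an axle at x = -60, z = 95 mm: paddle at x = -160 mm, two-pronged gate at x = 35 mm. Holds the marker.
- glue_lever (a joint): Rocking lever (16 mm wide bar) of the glue stick dispenser, rad: 0 = at rest, gate down, chute shut; grows as the paddle is pressed down and the gate lifts, stop at 0.38. A spring returns it to 0; pressing takes about 2 N at first, 5.5 N at the stop. The glue stick gets out under the gate above about 0.25 rad.
- marker_lever (a joint): Rocking lever (16 mm wide bar) of the marker dispenser, rad: 0 = at rest, gate down, chute shut; grows as the paddle is pressed down and the gate lifts, stop at 0.38. A spring returns it to 0; pressing takes about 2 N at first, 5.5 N at the stop. To be left at rest.
- glue_paddle (a point): Centre of the flat top of the glue stick dispenser's black press paddle (44 mm along the chute, 50 mm across, 12 mm thick), 103 mm above the desk at rest, below it only the base, 6 mm thick. 100 mm from the axle: sinks 20 mm at 0.2 rad, 29 mm at 0.3, 37 mm at the stop, drifting up to 10 mm down-chute. Moves with the lever.
- marker_paddle (a point): Centre of the flat top of the marker dispenser's black press paddle (44 mm along the chute, 50 mm across, 12 mm thick), 103 mm above the desk at rest, below it only the base, 6 mm thick. 100 mm from the axle: sinks 20 mm at 0.2 rad, 29 mm at 0.3, 37 mm at the stop, drifting up to 10 mm down-chute. Moves with the lever.
- glue_stick: Glue stick, all white, cylinder 30 mm thick, 92 mm long, lying across the chute behind the gate; origin at its centre, y along it (x and z turn as it rolls). Waits with its centre about x = 17 mm in its dispenser's frame, 50 mm high; let out, it rolls by itself to the end wall: centre x = 125 mm, 30 mm high.
- marker: Thin marker pen, all white, a cylinder 18 mm in diameter and 120 mm long, lying across the other chute uphill of its gate; origin at its centre, y along its length.
- mug: White mug, 80 mm wide, 92 mm high, origin under its centre, standing at the left of the dispensers. To be left alone.
- stamp: Hand stamp standing upright, black round foot 40 mm wide, wooden stem and ball grip, 74 mm high, origin under its centre, between the two dispensers or just in front of them. To be left alone.
- textbook: Closed textbook with a red cover, 180 x 120 mm, 25 mm thick, origin under its centre, lying at the right of the dispensers. To be left alone.
Mind the look-alikes: they are no part of the job. Leave any pink look-alike of the marker alone. Leave any red look-alike of the glue_stick alone.

How it is judged (in metres and radians):
On the way, in this order (a step that is already met when the one before it is completed fails the run):
1. the fingers hold the paddle of the glue stick's dispenser down, its gate lifted (lever beyond 0.15 rad) (value of joint glue_lever above 0.15 rad and contact force between the fingers and glue_dispenser above 0.5 N), for 0.1 s.
2. the glue stick has rolled to the end stop while the paddle is still held down (x of glue_stick in the frame of glue_dispenser above 0.11 m and value of joint glue_lever above 0.1 rad and contact force between the fingers and glue_dispenser above 0.5 N), for 0.1 s.
At the end, for the whole second after the job is handed in: the glue stick lies at rest in the outlet of its chute (centre within 15 mm of its place against the end stop), its lever is back at rest (under 0.04 rad), the marker lies behind its closed gate (x of glue_stick in the frame of glue_dispenser between 0.11 and 0.14 m and y of glue_stick in the frame of glue_dispenser between -0.06 and 0.06 m and z of glue_stick in the frame of glue_dispenser below 0.05 m and linear speed of glue_stick below 0.03 m/s and value of joint each of glue_lever, marker_lever below 0.04 rad and x of marker in the frame of marker_dispenser between -0.02 and 0.045 m and z of marker in the frame of marker_dispenser above 0.02 m); the robot touches nothing.
It fails at once if the robot touches the glue stick or the marker (contact force between any of the fingers, the arm and glue_stick above 0.3 N or contact force between any of the fingers, the arm and marker above 0.3 N).
It fails at once if the glue stick or the marker is lifted out of its chute (height (world z) of any of glue_stick, marker above 0.09 m).
It fails at once if the marker's gate is opened (value of joint marker_lever above 0.08 rad).
It fails at once if a bystander is disturbed (distance of any of mug, stamp, textbook from where it was at the start of the episode above 0.02 m).
It also fails if it takes over 32 s, if anything falls off the work surface, if the arm or the gripper's body presses on something with over 40 N, if the wrist force passes 120 N, or if a joint passes its speed limit or range.

## Working session

There is one attempt and no reset: what is moved stays moved. The work goes in short steps, Python scripts to look and compute and a tool call to move; the robot and the scene stay as the last step left them, time stands still between calls to the robot, and variables do not carry over. Pictures are saved under pics/ and viewed, about 8 in all and at most 12, crops included, and the job is handed in when it is done.

Besides the shell and the picture viewer there is one more tool, called by a JSON object that holds its "name" and its "arguments", one argument or row to a line. carry_out: Moves the arm, as the interface text tells. Its arguments: {"type":"object","properties":{"increments":{"type":"array","items":{"type":"array"}},"force":{"type":"number"}},"required":["increments"]}

```bash
mkdir -p pics; cat > h.py <<'E'
import numpy as np, cv2
from workcell import env
def world(f):
    K=f["camera_matrix"];R=cv2.Rodrigues(np.array(f["rvec"],float))[0];t=np.array(f["tvec"],float).reshape(3)
    z=f["z_map"].astype(float);v,u=np.mgrid[:z.shape[0],:z.shape[1]]
    c=np.stack([(u-K[0][2])/K[0][0]*z,(v-K[1][2])/K[1][1]*z,z],-1)
    W=(c-t)@R; W[z==0]=np.nan
    return W
E
python3 - <<'E'
from h import *
for n in("top","side"):
    f=env.grab_frame(n);cv2.imwrite(f"pics/{n}0.png",f["frame"]);np.savez(f"{n}0.npz",W=world(f),im=f["frame"])
    R=cv2.Rodrigues(np.array(f["rvec"],float))[0];print(n,-R.T@np.array(f["tvec"]).ravel(),(f["z_map"]>0).mean())
print(env.state())
E
```

```text
top [ 410.12824059  -16.76421338 1351.80857613] 0.99566015625
side [ 315.41803492 -805.36776607  731.02414472] 0.9960078125
{'time_s': 0.1, 'qpos': array([ 6.43438490e+01,  1.83491381e+01,  8.96975166e+01,  4.73234507e-04,
        7.20434085e+01, -1.14518222e+00]), 'qvel': array([-0.11100353, -0.17434861, -0.07969594, -0.06678145,  0.09025215,
        0.04012193]), 'effort': array([-6.78089364e-04, -4.13331485e+01, -2.32512259e+01,  7.28320959e-02,
        4.22261108e-02, -6.60876776e-05]), 'ee_pos': array([238.48346937, 523.06749916, 404.00535247]), 'ee_rot': array([-89.99775014,   0.09003612,  65.48888669]), 'force': array([ 0.62002318,  0.06208114, -0.16279921]), 'torque': array([ 0.0364466 ,  0.01184984, -0.03425231]), 'gripper_width': 91.31296043313326}
```

View pics/top0.png

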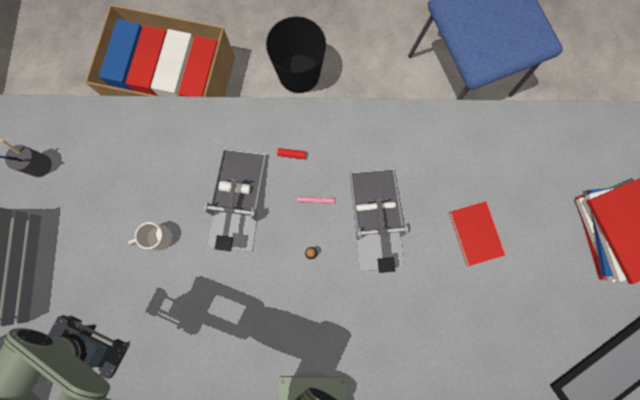

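View pics/side0.png

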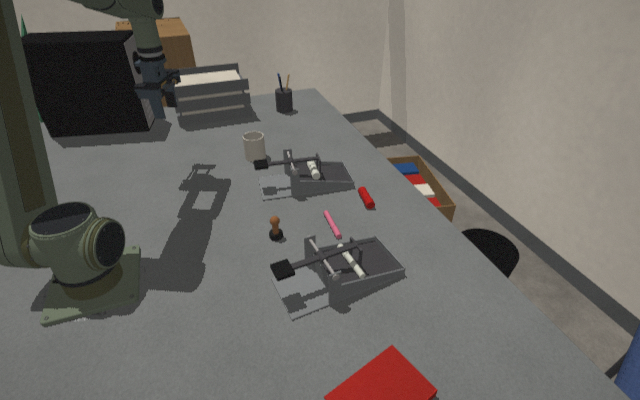

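Top view: the left dispenser (paddle at about 224,242) holds the shorter, thicker white stick at (235,187). The right one (paddle at 387,265) holds a longer, thinner one at (375,206). Next I measure both.

```bash
python3 - <<'E'
from h import *
d=np.load("top0.npz");W=d["W"];im=d["im"].astype(int)
def rep(name,m):
    n,l,s,c=cv2.connectedComponentsWithStats(m.astype(np.uint8))
    for i in range(1,n):
        if s[i,4]<12: continue
        P=W[l==i];q=cv2.minAreaRect(P[:,:2].astype(np.float32))
        print(name,s[i],c[i].round(1),"ctr",[round(x,1) for x in q[0]],"size",[round(x,1) for x in q[1]],round(q[2],1),"z",np.nanpercentile(P[:,2],[5,50,95]).round(1))
roi=np.zeros(im.shape[:2],bool);roi[140:280,195:415]=1
rep("black",roi&(im.max(2)<40)&(W[...,2]>80))
rep("white",roi&(im.min(2)>150)&(W[...,2]>25))
rep("tall",roi&(W[...,2]>70))
rep("body",roi&(W[...,2]>4))
d=np.load("side0.npz");W=d["W"];im=d["im"].astype(int)
roi=np.zeros(im.shape[:2],bool);roi[140:300,245:410]=1
rep("sblack",roi&(im.max(2)<45)&(W[...,2]>80))
rep("swhite",roi&(im.min(2)>140)&(W[...,2]>25))
E
```

```text
white [236 150  14   3  14] [242.5 151.3] ctr [797.2, 233.4] size [42.1, 2.8] 83.7 z [28.8 30.1 32.7]
white [251 152  14   3  14] [257.5 153.1] ctr [791.9, 185.0] size [41.6, 4.4] 81.5 z [25.8 30.6 32.9]
white [218 181  13  11 108] [224.4 186. ] ctr [680.7, 283.0] size [45.6, 33.7] 80.8 z [31.7 60.  65.9]
white [240 184   9  10  69] [244.4 188.5] ctr [672.2, 217.0] size [26.7, 30.1] 79.4 z [51.3 59.2 64.2]
white [383 202  13   6  65] [389.3 204.6] ctr [626.7, -233.2] size [19.0, 38.7] 3.8 z [29.5 47.  52.6]
white [205 205  19   6  52] [213.9 207.8] ctr [605.4, 297.7] size [54.1, 18.2] 88.2 z [ 66.   97.8 103.4]
white [356 204  21   7 117] [365.9 206.7] ctr [620.0, -162.5] size [21.0, 61.5] 6.7 z [29.3 47.6 52.8]
white [234 210  20   6  54] [244.5 211.8] ctr [594.4, 208.3] size [58.9, 17.8] 78.2 z [ 76.9  98.8 104.6]
white [388 226  20   6  59] [398.2 229.5] ctr [544.6, -248.7] size [14.8, 57.0] 0.5 z [ 49.9  97.4 105.4]
white [358 230  20   6  56] [367.3 232.2] ctr [534.8, -158.9] size [13.5, 57.0] 8.9 z [ 45.9  97.9 104.3]
tall [205 178  50  74 827] [227.9 217.8] ctr [585.8, 248.8] 
[... 1024 characters left out ...]
] [310.9 164. ] ctr [673.1, 260.0] size [57.2, 25.3] 79.4 z [53.7 59.2 81.2]
swhite [312 169   7   6  28] [314.3 171.2] ctr [668.8, 218.5] size [28.9, 21.4] 81.6 z [55.8 58.8 62.2]
swhite [310 240   8  10  21] [313.6 244.5] ctr [532.4, -161.6] size [4.3, 39.4] 5.4 z [95.6 97.4 99.2]
swhite [338 243   5   4  13] [339.6 244.8] ctr [613.2, -135.8] size [13.6, 10.4] 89.6 z [44.8 47.9 49.4]
swhite [343 252  10  11  56] [348.  256.6] ctr [614.6, -190.2] size [43.7, 21.8] 72.2 z [44.5 47.2 49.7]
swhite [324 260  10  13  28] [328.3 266. ] ctr [540.3, -242.4] size [4.6, 43.0] 6.9 z [95.5 97.2 99.2]
swhite [354 264  10  12  61] [358.1 269.8] ctr [623.9, -233.6] size [14.7, 34.6] 7.4 z [43.9 47.  49.4]
```

```bash
python3 - <<'E'
from h import *
from scipy.spatial.transform import Rotation as Ro
d=np.load("top0.npz");W=d["W"];im=d["im"]
m=np.zeros(im.shape[:2],bool);m[230:256,205:245]=1
m&=(W[...,2]>90)&(im.max(2)<90)
P=W[m];print(m.sum(),cv2.minAreaRect(P[:,:2].astype(np.float32)),np.median(P[:,2]),P.mean(0),P.min(0),P.max(0))
# axle yaw and endwall
print(np.degrees(np.arctan2(-(605.4-594.4),297.7-208.3)),np.degrees(np.arctan2(-(797.2-791.9),48.4)))
s=env.state();R=Ro.from_euler('xyz',s['ee_rot'],degrees=True).as_matrix();print(R.round(3))
yaw=-7
for tgt in ([495,263,320],):
    print((R.T@(np.array(tgt)-s['ee_pos'])).round(1))
T=Ro.from_euler('xyz',[-90,0,90+yaw],degrees=True).as_matrix();print(Ro.from_matrix(R.T@T).as_rotvec())
E
```

```text
232 ((499.29144287109375, 263.1365966796875), (48.85499572753906, 43.68730545043945), 83.38751220703125) 102.15674409430909 [497.96298827 263.23369142 102.07723483] [476.39948973 237.40130862  94.08997349] [520.77652243 288.87587436 109.01560405]
-7.014559185662353 -6.2492255132941095
[[ 0.415 -0.001 -0.91 ]
 [ 0.91  -0.001  0.415]
 [-0.002 -1.     0.   ]]
[-130.1   84.2 -341.3]
[-2.79096141e-04 -3.05626551e-01 -1.55317521e-03]
```

{"name": "carry_out", "arguments": {
  "increments": [
    [[0, -0.1, 0], [-13, 0, -34], 1],
    [[0, -0.2, 0], [-26, 0, -68], 1],
    [[0, -0.306, 0], [-39, 0, -102], 1],
    [[0, -0.306, 0], [-52, 0, -136], 1],
    [[0, -0.306, 0], [-65, 0, -170], 1],
    [[0, -0.306, 0], [-78, 0, -205], 1],
    [[0, -0.306, 0], [-91, 0, -239], 1],
    [[0, -0.306, 0], [-104, 0, -273], 1],
    [[0, -0.306, 0], [-117, 0, -307], 1],
    [[0, -0.306, 0], [-130, 0, -341], 1]
  ],
  "force": 30
}}

```text
time_s: 0.93
ee_pos: [495.8, 261.9, 404.4]
ee_rot: [-90.0, 0.0, 83.0]
force: [0.5, 1.6, 0.7]
gripper_width: 27.6
```

{"name": "carry_out", "arguments": {
  "increments": [
    [[0, 0, 0], [0, 25, 0], 1],
    [[0, 0, 0], [0, 50, 0], 1],
    [[0, 0, 0], [0, 75, 0], 1],
    [[0, 0, 0], [0, 85, 0], 1],
    [[0, 0, 0], [0, 85, 0], 1]
  ]
}}

```text
time_s: 1.35
ee_pos: [494.2, 263.0, 317.0]
ee_rot: [-89.7, 0.2, 83.0]
force: [0.4, -0.6, -0.2]
gripper_width: 0.6
```

```bash
python3 - <<'E'
from h import *
s=env.state();print(s['time_s'],s['ee_pos'],s['ee_rot'],s['force'],s['gripper_width'])
f=env.grab_frame("side")["frame"];g=env.grab_frame("wrist")["frame"]
cv2.imwrite("pics/a.png",cv2.vconcat([cv2.resize(f[80:280,180:420],(600,500))]));cv2.imwrite("pics/aw.png",g)
E
```

```text
1.35 [494.19254999 263.01192663 316.99003505] [-89.69647484   0.19987655  83.01774816] [ 0.36084972 -0.59631421 -0.21282303] 0.6047503939608881
```

View pics/a.png

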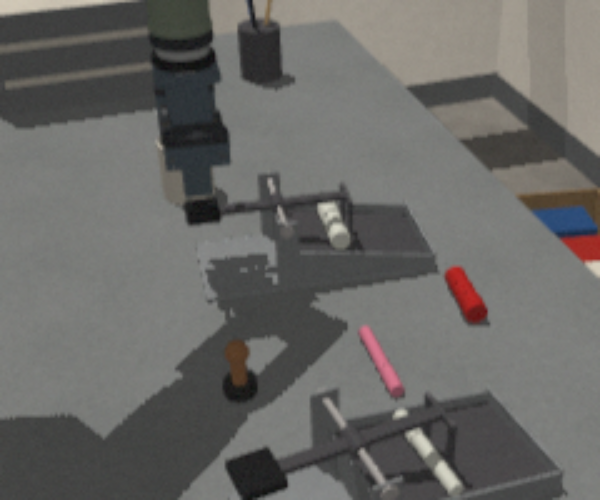

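View pics/aw.png

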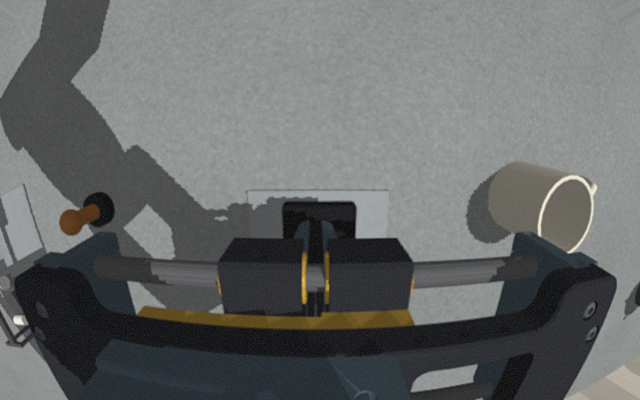

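Side: the closed fingers are over the glue paddle (205,210 in the crop). Wrist: the paddle is centred under them at (318,215). Now I press.

{"name": "carry_out", "arguments": {
  "increments": [
    [[0, 0, 0], [0, 15, 0], 1],
    [[0, 0, 0], [0, 22, 0], 1],
    [[0, 0, 0], [0, 28, -1], 1],
    [[0, 0, 0], [0, 34, -2], 1],
    [[0, 0, 0], [0, 40, -3], 1],
    [[0, 0, 0], [0, 45, -4], 1],
    [[0, 0, 0], [0, 48, -5], 1],
    [[0, 0, 0], [0, 50, -6], 1],
    [[0, 0, 0], [0, 50, -6], 1],
    [[0, 0, 0], [0, 50, -6], 1]
  ]
}}

```text
time_s: 2.28
ee_pos: [500.5, 262.8, 269.6]
ee_rot: [-89.9, 0.0, 83.0]
force: [-5.4, 1.5, 4.3]
gripper_width: 0.9
```

```bash
python3 - <<'E'
from h import *
s=env.state();print(s['time_s'],s['ee_pos'],s['force'])
f=env.grab_frame("side")["frame"]
F=env.grab_frame("top");W=world(F);im=F["frame"]
cv2.imwrite("pics/b.png",np.hstack([cv2.resize(f[120:220,240:360],(400,333)),cv2.resize(im[140:260,190:290],(400,333))]))
E
```

```text
2.2833 [500.45937332 262.8149852  269.64220394] [-5.44436201  1.47374303  4.31310638]
```

View pics/b.png

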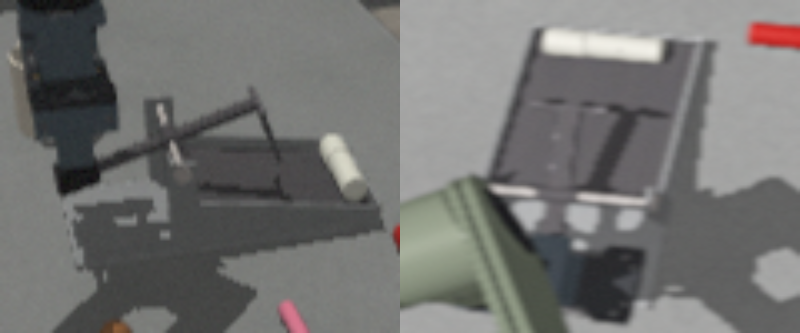

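The gate is up and the glue stick is already at the end wall (345,168 in the left panel). I hold a little longer and measure before releasing.

{"name": "carry_out", "arguments": {
  "increments": [
    [[0, 0, 0], [0, 0, 0], 1],
    [[0, 0, 0], [0, 0, 0], 1],
    [[0, 0, 0], [0, 0, 0], 1],
    [[0, 0, 0], [0, 0, 0], 1],
    [[0, 0, 0], [0, 0, 0], 1],
    [[0, 0, 0], [0, 0, 0], 1],
    [[0, 0, 0], [0, 0, 0], 1],
    [[0, 0, 0], [0, 0, 0], 1],
    [[0, 0, 0], [0, 0, 0], 1],
    [[0, 0, 0], [0, 0, 0], 1]
  ]
}}

```text
time_s: 3.22
ee_pos: [500.4, 262.8, 269.9]
ee_rot: [-89.9, -0.0, 83.0]
force: [-5.1, 1.0, 4.7]
gripper_width: 0.2
```

```bash
cat > m.py <<'E'
from h import *
s=env.state();print(s['time_s'],s['ee_pos'],s['force'])
F=env.grab_frame("top");W=world(F);im=F["frame"]
m=np.zeros(im.shape[:2],bool);m[145:200,205:275]=1
m&=(im.min(2)>150)&(W[...,2]>25)
m=cv2.morphologyEx(m.astype(np.uint8),cv2.MORPH_OPEN,np.ones((3,3)))>0
P=W[m];c=cv2.minAreaRect(P[:,:2].astype(np.float32));print(c,np.percentile(P[:,2],[50,95]))
a=np.radians(-7);ex=np.array([np.cos(a),np.sin(a)]);ey=np.array([-ex[1],ex[0]])
o=np.array([498,262])+160*ex
print("disp frame",(np.array(c[0])-o)@ex,(np.array(c[0])-o)@ey)
E
python3 m.py
```

```text
3.2167 [500.38185049 262.81584167 269.85247885] [-5.14583819  1.03488286  4.7132287 ]
((782.4026489257812, 237.8388671875), (93.76121520996094, 32.772544860839844), 83.7378158569336) [40.47583723 46.63226991]
disp frame 125.22725609966606 10.678924694927868
```

The stick is at x = 125 mm in the dispenser frame with the paddle still held at about 5 N. Releasing now.

{"name": "carry_out", "arguments": {
  "increments": [
    [[0, 0, 0], [0, -5, 1], 1],
    [[0, 0, 0], [0, -10, 2], 1],
    [[0, 0, 0], [0, -16, 4], 1],
    [[0, 0, 0], [0, -22, 6], 1],
    [[0, 0, 0], [0, -28, 6], 1],
    [[0, 0, 0], [0, -40, 6], 1],
    [[0, 0, 0], [0, -70, 6], 1],
    [[0, 0, 0], [0, -100, 6], 1],
    [[0, 0, 0], [0, -130, 6], 1],
    [[0, 0, 0], [0, -130, 6], 1]
  ]
}}

```text
time_s: 4.1
ee_pos: [496.0, 263.7, 406.3]
ee_rot: [-90.6, -0.4, 83.0]
force: [0.8, 0.2, 1.0]
gripper_width: 0.2
```

{"name": "carry_out", "arguments": {
  "increments": [
    [[0, 0, 0], [0, 0, 0], 1],
    [[0, 0, 0], [0, 0, 0], 1],
    [[0, 0, 0], [0, 0, 0], 1],
    [[0, 0, 0], [0, 0, 0], 1],
    [[0, 0, 0], [0, 0, 0], 1],
    [[0, 0, 0], [0, 0, 0], 1]
  ]
}}

```text
time_s: 4.6
ee_pos: [494.9, 263.4, 398.9]
ee_rot: [-89.9, 0.0, 83.0]
force: [0.3, 0.5, -0.1]
gripper_width: 0.2
```

```bash
python3 m.py; python3 - <<'E'
from h import *
F=env.grab_frame("side");f=F["frame"];W=world(F)
m=np.zeros(f.shape[:2],bool);m[150:180,245:275]=1
m&=(f.max(2)<45)&(W[...,2]>60)&(W[...,2]<130);print("paddle",m.sum(),np.median(W[m],0))
cv2.imwrite("pics/c.png",cv2.resize(f[100:300,200:440],(720,600)))
E
```

```text
4.6 [494.88106499 263.40666176 398.94490319] [ 0.28169494  0.50697161 -0.06769473]
((782.9951171875, 237.78280639648438), (94.50670623779297, 33.17308807373047), 84.3612060546875) [39.86569845 45.97007104]
disp frame 125.82214028459649 10.695485490591395
paddle 120 [497.8450246  255.81862061 100.48816961]
```

View pics/c.png

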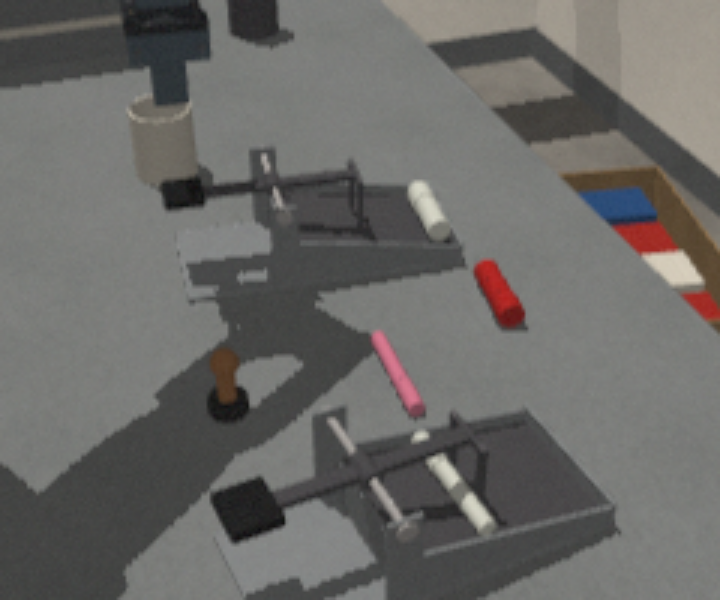

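The side view shows the glue lever level again with its gate down and the stick at the outlet (430,210). The marker is still behind its gate (455,480), and the mug and stamp have not moved.

```bash
python3 -c "
from workcell import env
print(env.job_done())"
```

```text
the job is handed in; nothing more can be done
None
```

The job is done and handed in at about 4.7 s; no verdict was reported. I identified the left dispenser as the glue stick's: its white stick was thicker and shorter, with its top about 64 mm high. I pressed that paddle down about 24 mm with the closed fingers, then released it and raised the arm.

- **While held:** The stick reached the end stop at x ≈ 125 mm in the dispenser's frame. The paddle was still held with about 5 N.
- **After release:** The stick is at x ≈ 126 mm, y ≈ 11 mm. The glue paddle is back at about its starting height (100.5 mm measured now, 101 mm before pressing), and the force on the tool reads about zero.
- **Other things on the desk:** In the last side picture the marker is behind its closed gate, and the mug, stamp and both look-alikes have not visibly moved. The textbook was outside that crop, so I didn't recheck it, but the arm never went near it.

No check failed. One disagreement: the side camera put the paddle 4 to 7 mm off the top camera's position across the chute, because the side camera sees only part of it.

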